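Ceramic backing bar under a seam

ROBOT

A 7-joint arm with a two-finger parallel gripper is mounted at the origin on a cart in front of the work surface, level with it; the furniture and walls round the work are solid. World frame = base frame: x ahead of the robot, y to its left, z up, the work surface at z = 0. Lengths are in m, angles in rad, forces in N, time in s.
With the tool pointing down it reaches from about 0.4 to 0.9 m from the base axis. Payload 5.5 kg.
Tool frame: the origin (TCP) lies on the centre line of the jaws, within the pads' length; the fingertips stand ahead of it and the grasp point (between the pads) is the TCP (ctrl.tcp_to_tips is the z of the fingertips in the tool frame, in m); z points along the fingers, y is the line along which they close (so a half turn about z gives the same grasp; the last joint's range is limited). The gripper opens to 85 mm and grips with 20 to 120 N. Pads are 22 mm wide; open, the fingers measure 114 mm over their backs; the gripper's body (76 mm by 85 mm) begins 54 mm behind the grasp point. The pads swing forward as they close: fully open they stand 13 mm farther back than shut.
Start: joints at [1.552, 0.501, -0.427, 1.55, 0.221, 1.138, -0.21], TCP at [0.181, -0.624, 0.25] pointing down, gripper open.
Joint ranges: [-2.88, 2.88], [-0.31, 2.03], [-1.54, 1.56], [0.2, 2.42], [-1.41, 4.55], [0.19, 2.02], [-2.57, 2.57]. Speed limits (rad/s): [2.57, 2.57, 3.14, 3.14, 3.14, 3.14, 3.14].

INTERFACE

Orientations are given as a unit quaternion [w, x, y, z].
In Python, from rig import ctrl gives the robot as it stands.
- The arm moves only by the shell command python3 shift.py FILE [FORCE], which reads ROWS from the file FILE. ROWS is a JSON list of rows, 1 to 8 of them, each written [[dx, dy, dz], turn, opening]: dx, dy, dz in units of 50 mm, then a turn about the tool's z in units of 0.1 rad, then the finger opening in m; each row is the pose to reach, as a shift and turn from the pose commanded when the command began, along the tool's axes at that moment; what a row does not reach only later rows make up. A row lasts 1/8 s, in which the tool goes at most 0.0625 m and 0.188 rad, less where a joint would pass 70% of its speed; a pose out of reach is approached as far as the arm can. The fingers move at their own pace and stop on an object; FORCE is the grip in N (left out, the last holds). Time passes only in rows, so rows that do not move let the fingers close. It prints the time, the measured TCP pose, the force, the opening and the grip force at its end. Input that does not fit is refused with a message, and nothing moves.
- ctrl.get_state(): the state, without advancing time (a new reading comes with each control period).
- ctrl.camera(name): name is "side" or "top" or "wrist"; returns the picture (480x640x3 uint8, red, green, blue); there is no depth.
- ctrl.camera_params(name): a dict with "camera_matrix" (3x3 intrinsics, pixels), "dist" ([k1, k2, p1, p2, k3] as OpenCV has them; the pictures are not rectified), "R" (3x3) and "t" (3): a world point X has camera coordinates R X + t. Camera axes: x right, y down, z forward; pixel columns grow to the right and rows downward; lengths in m; the calibration is good to about 2 mm. A picture is of the moment at which its call begins: read the wrist's pose just before it. camera_params takes no time and is no camera call; for the wrist camera it gives the pose at the moment of the call.
- ctrl.hand_in(): hands the job in; it is judged then, once.
The state is a dict: "t": time; "joint_positions": joint angles; "qd": joint speeds; "joint_efforts": joint torques, N m; "eef_pos": TCP position; "eef_rot": TCP orientation; "wrist_force": force on the tool from outside, world axes, zero at the start; "torque": the same for the moment, N m; "finger_gap": finger opening in m; "gripper_force": force on a finger pad.
Only numpy, scipy, OpenCV 4.12 (cv2) and the standard library are available. Lean on these libraries where they do the work, as an engineer would, in place of code of your own. Each camera call takes 0.05 s, during which the arm holds its last target. There are 200 camera calls.

TASK

Put the white ceramic backing bar under the seam: take it out of its foam-lined tray, set it down in the open end of the jig's copper trough and let go, then take it by its tail and slide it in under the two plates until you feel it meet the hidden end stop. Then swing the red cam lever all the way over towards the open end, so that the bar comes up against the plates, and let go. The ceramic is brittle: hold it with a light grip (no more than about 35 N) and press it with no more than about 10 N, and leave the other things on the table alone.

Things in the scene. Friction and masses are not known exactly. Their poses are not given: they have to be found in the camera images.
- bar: White ceramic backing bar, 160 mm long (x), 28 mm wide (y), 16 mm thick (z), about 0.2 kg, a shallow groove along its top, both ends alike. Origin: centre of its underside. It starts flat in the tray, long axis along the tray's, underside 10 mm above the table.
- tray: Open blue tray with black foam, 188 (x, along the bar) x 120 mm, fixed. Origin: centre of its underside, on the table. The foam, level with the bar's top (25 mm), hugs the outer 48 mm of the bar at both ends; the middle 64 mm is cut away for fingers, down to a floor 4 mm high, across the tray to its side rims (21 mm high, 57 mm from the middle).
- jig: Seam jig on a steel base plate 8 mm high, fixed. Origin: on the table, on the trough's centre line, under the near edge of the two plates; x runs along trough and seam from the open end towards the end stop, y to the left of that, z up. The base is 110 mm wide beside the trough's open part.
- carriage: Copper trough that takes the bar: open from jig x = -167 mm to the plates at x = 0, then on under them. Origin: on the jig's centre line at x = 0, underside of its 6 mm floor. Floor top 20 mm above the table with the lever at 0, 5.7 mm higher per rad of lever. Side ribs 6 mm high: 36 mm apart from x = -167 to -57 mm, tapering to 31 mm at x = -18 mm, 31 mm under the plates.
- plates: The workpiece: two steel plates with a 4 mm gap (the seam), together 140 mm along the seam (jig x = 0 to 140 mm), 144 mm across, 8 mm thick, fixed on blue rails; undersides 41 mm above the table, tops 49 mm; hold-down straps and studs up to 72 mm at x = 102 mm. Origin: above the jig's, at the height of the undersides.
- cam_lever (a joint): Angle of the red-handled cam lever that lifts the trough: 0 = upright, leaning 0.2 rad to jig +x, trough down; grows as the handle swings to jig -x (the open end) and down; 1.4 = fully over, against its limit. Bar meets plates at about 0.9 rad; past that springs under the trough press it up. Friction holds the lever anywhere; it takes 3 to 6 N at the tip.
- lever_hinge (a point): Point on the lever's hinge axis, in the handle's middle plane: jig x = 50 mm, y = -106 mm, 42 mm above the table. The axis runs along jig y.
- lever_tip (a point): End of the lever's handle, 110 mm from the hinge, on the handle's centre line; the red grip is a round bar of 18 mm diameter over the outer 55 mm, with a round end 9 mm beyond this point.
- magnet: Dark welding magnet, 85 x 85 x 15 mm, loose, a bystander. Origin: centre of its underside.
- offcut: Dark steel offcut, 30 x 62 x 6 mm, loose, a bystander. Origin: centre of its underside.
- stop_pin (a joint): Sprung pin (m) of the bar-in-place switch, in the face of the hidden brass end stop: 0 = out 4 mm, 0.004 = pressed flush, bar home; takes under 0.2 N. The stop, in line with the trough under the plates, stands at an unknown depth: face 102 to 120 mm past the plates' near edge (40 to 58 mm of the bar's tail stay outside). Its stiff rubber buffer gives about 1 mm per 3 N.

How it is judged:
On the way, in this order (a step that is already met when the one before it is completed fails the run):
1. the bar lies flat in the open part of the trough, let go, with its middle short of the plates (x of bar in the frame of jig between -0.16 and 0 m and y of bar in the frame of jig between -0.012 and 0.012 m and z of bar in the frame of jig between 0.017 and 0.025 m and angle between the x axis of bar and the x axis of jig, either way round below 0.12 rad and contact force between the fingers and bar below 0.1 N), for 0.2 s.
2. the bar is home against the end stop, its switch pin pressed in by more than 3 mm (value of joint stop_pin above 0.003 m), for 0.1 s.
At the end, for the whole second after the job is handed in: The bar lies in the trough within 3 mm of the end stop (switch pin pressed by more than 1 mm) and within 4 mm of the trough's centre line, the lever is over (beyond 1.2 rad), the bar is raised and bears on the undersides of the plates (more than 0.8 N), at rest and let go (value of joint stop_pin above 0.001 m and y of bar in the frame of jig between -0.004 and 0.004 m and z of bar in the frame of jig above 0.0235 m and value of joint cam_lever above 1.2 rad and contact force between bar and plates above 0.8 N and contact force between the fingers and bar below 0.1 N and linear speed of bar below 0.01 m/s); the robot touches nothing.
It fails at once if the bar is gripped too hard (more than about 40 N a finger) (contact force between the fingers and bar above 80 N).
It fails at once if the bar is pushed, pressed or knocked against any part of the jig with more than 16 N (contact force between bar and jig above 16 N).
It fails at once if a bystander (magnet, offcut) is moved by more than 20 mm (distance of any of magnet, offcut from where it was at the start of the episode above 0.02 m).
It also fails if it takes over 61 s, if anything falls off the work surface, if the arm or the gripper's body presses on something with over 40 N, if the wrist force passes 120 N, or if a joint passes its speed limit or range.

## Working session

There is one attempt and no reset: what is moved stays moved. The work goes in short steps, Python scripts to look and compute and a shell command to move; the robot and the scene stay as the last step left them, time stands still between calls to the robot, and variables do not carry over. Pictures are saved under pics/ and viewed, at most 10 in all, crops included, and the job is handed in when it is done.

```bash
ls; mkdir -p pics; python3 - <<'E'
from rig import ctrl
import cv2
s=ctrl.get_state();print(s['t'],s['eef_pos'],s['eef_rot'],s['finger_gap'],ctrl.tcp_to_tips)
for n in('top','side','wrist'):
    p=ctrl.camera_params(n);print(n,p)
    cv2.imwrite(f'pics/{n}0.png',ctrl.camera(n)[:,:,::-1])
E
```

```text
pics
rig.py
shift.py
0.0 [ 0.18049306 -0.6237606   0.24927628] [-9.50909554e-04  9.90091852e-01  1.40417987e-01 -1.01405755e-04] 0.08528122965988069 0.019
top {'camera_matrix': array([[534.17481154,   0.        , 323.43571272],
       [  0.        , 534.17481154, 240.91632834],
       [  0.        ,   0.        ,   1.        ]]), 'dist': array([-0.11687164,  0.        ,  0.        ,  0.        ,  0.        ]), 'R': array([[ 0.02529754, -0.99945811, -0.02105998],
       [-0.99099796, -0.02230184, -0.13200637],
       [ 0.13146516,  0.02420983, -0.99102512]]), 't': array([0.19490583, 0.65224099, 0.96487042])}
side {'camera_matrix': array([[455.17878481,   0.        , 316.60390137],
       [  0.        , 455.17878481, 243.21092873],
       [  0.        ,   0.        ,   1.        ]]), 'dist': array([-0.04046759,  0.        ,  0.        ,  0.        ,  0.        ]), 'R': array([[ 0.94904615, -0.31496574, -0.0103917 ],
       [-0.19630689, -0.56506747, -0.80135033],
       [ 0.24652589,  0.76255841, -0.59810505]]), 't': array([-0.55060117,  0.32000739,  0.72779912])}
wrist {'camera_matrix': array([[343.15840732,   0.        , 316.93190441],
       [  0.        , 343.15840732, 238.47487535],
       [  0.        ,   0.        ,   1.        ]]), 'dist': array([-0.00678495,  0.        ,  0.        ,  0.        ,  0.        ]), 'R': array([[ 2.77966385e-01, -9.60590331e-01, -9.51427686e-04],
       [-9.19065904e-01, -2.66238252e-01,  2.90577112e-01],
       [-2.79378871e-01, -7.98962447e-02, -9.56851105e-01]]), 't': array([-0.64912938, -0.03726024,  0.37870789])}
```
View pics/top0.png

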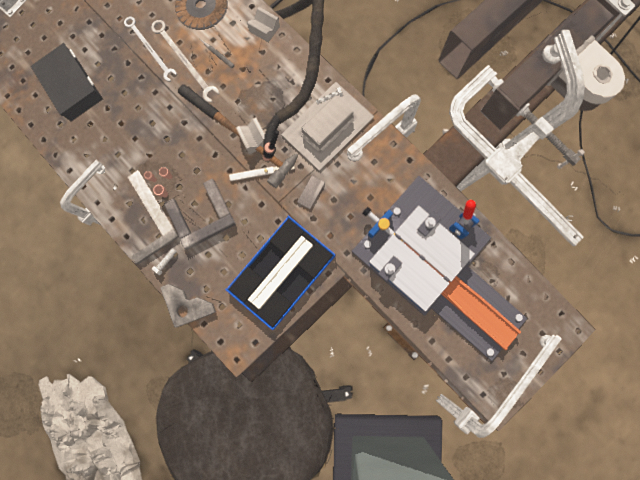

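View pics/side0.png

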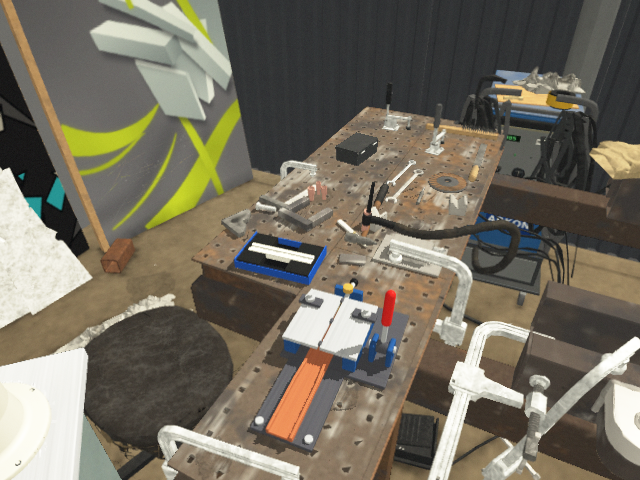

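The top view shows the white bar in the blue tray from about (304,240) to (255,303). The orange trough runs from (450,287) to (515,340), and the lever's red grip is at (470,208). In the side view the bar is at about (283,255), the trough at (300,395) and the grip at (389,310).

```bash
cat > h.py <<'E'
from rig import ctrl
import cv2, numpy as np
def und(n,px,p=None):
    p=p or ctrl.camera_params(n)
    q=cv2.undistortPoints(np.float64(px).reshape(-1,1,2),p['camera_matrix'],p['dist']).reshape(-1,2)
    d=np.c_[q,np.ones(len(q))]@p['R']; c=-p['R'].T@p['t']
    return c,d
def plane(n,px,z,p=None):
    c,d=und(n,px,p); return c+d*((z-c[2])/d[:,2])[:,None]
def tri(rays):  # list of (c,d)
    A=np.zeros((3,3));b=np.zeros(3)
    for c,d in rays:
        d=d/np.linalg.norm(d);M=np.eye(3)-np.outer(d,d);A+=M;b+=M@c
    x=np.linalg.solve(A,b)
    return x,[float(np.linalg.norm(np.cross(x-c,d/np.linalg.norm(d)))) for c,d in rays]
def proj(n,X,p=None):
    p=p or ctrl.camera_params(n)
    return cv2.projectPoints(np.float64(X).reshape(-1,1,3),cv2.Rodrigues(p['R'])[0],p['t'],p['camera_matrix'],p['dist'])[0].reshape(-1,2)
def hsv(rgb): return cv2.cvtColor(rgb,cv2.COLOR_RGB2HSV)
def biggest(m,near=None):
    n,l,s,c=cv2.connectedComponentsWithStats(m.astype(np.uint8))
    o=1+np.argsort(-s[1:,4]) if near is None else [i for i in 1+np.argsort(np.linalg.norm(c[1:]-near,axis=1)) if s[i,4]>80]
    i=o[0]; return (l==i).astype(np.uint8),s[i,4],c[i]
def box(m):
    k=max(cv2.findContours(m,0,1)[0],key=cv2.contourArea)
    return cv2.minAreaRect(k),cv2.boxPoints(cv2.minAreaRect(k)),k
E
python3 - <<'E'
from h import *
def load(n): return cv2.imread(f'pics/{n}0.png')[:,:,::-1].copy()
near={'top':{'bar':(280,272),'trough':(482,314),'red':(470,208)},'side':{'bar':(283,255),'trough':(300,395),'red':(389,310)}}
C={}
for n in('top','side'):
    im=load(n);H=hsv(im)
    ms={'bar':(H[...,2]>150)&(H[...,1]<70),'trough':(H[...,0]>3)&(H[...,0]<16)&(H[...,1]>150)&(H[...,2]>120),
        'red':((H[...,0]<3)|(H[...,0]>174))&(H[...,1]>170)&(H[...,2]>90)}
    for k,m in ms.items():
        b,a,c=biggest(m,near[n][k]);r,pts,kk=box(b);C[n,k]=(c,pts,kk)
        print(n,k,a,c.round(1),r,cv2.approxPolyDP(kk,4,True).reshape(-1,2).tolist())
for k in('bar',):
    (c1,d1),(c2,d2)=und('top',C['top',k][0]),und('side',C['side',k][0])
    print('tri',k,tri([(c1,d1[0]),(c2,d2[0])]))
for z in(.02,.026): print(z,plane('top',C['top','bar'][1],z),plane('top',C['top','bar'][0],z))
print('trough',plane('top',cv2.approxPolyDP(C['top','trough'][2],4,True).reshape(-1,2),.023))
print('red',plane('top',C['top','red'][0],.12))
E
```

```text
top bar 1311 [279.9 271.9] ((279.9849853515625, 271.827392578125), (15.620379447937012, 84.28878784179688), 40.0302619934082) [[302, 236], [248, 298], [258, 308], [311, 247]]
top trough 1871 [481.3 313.4] ((480.7577819824219, 312.37451171875), (86.31956481933594, 23.818378448486328), 41.42366409301758) [[456, 277], [442, 294], [506, 349], [519, 331]]
top red 163 [469.  208.8] ((468.7413635253906, 208.89654541015625), (9.470462799072266, 18.9409236907959), 21.801406860351562) [[472, 200], [466, 203], [466, 218], [475, 206]]
side bar 680 [281.  253.2] ((280.52703857421875, 254.16217041015625), (66.18497467041016, 12.97445297241211), 12.33908748626709) [[248, 248], [286, 262], [310, 263], [314, 256], [255, 242]]
side trough 2556 [298.6 395.2] ((299.10003662109375, 393.300048828125), (29.06888198852539, 97.93978118896484), 26.56505012512207) [[310, 348], [267, 432], [292, 440], [332, 356]]
side red 344 [388.1 307.8] ((388.1486511230469, 307.6081237792969), (10.028337478637695, 35.67457962036133), 9.462322235107422) [[391, 290], [385, 296], [384, 325], [391, 321]]
tri bar (array([0.58851446, 0.29370446, 0.0182496 ]), [9.614572901311834e-05, 9.614572901322904e-05])
0.02 [[0.53457872 0.35547443 0.02      ]
 [0.66228945 0.25477832 0.02      ]
 [0.64313794 0.2309643  0.02      ]
 [0.51602182 0.33158974 0.02      ]] [[0.5884834  0.29350515 0.02      ]]
0.026 [[0.53446189 0.35448368 0.026     ]
 [0.66142607 0.25437619 0.026     ]
 [0.64238651 0.23070139 0.026     ]
 [0.51601346 0.33073861 0.026     ]] [[0.58805146 0.29287664 0.026     ]]
trough [[ 0.5861813  -0.0454175   0.023     ]
 [ 0.55308034 -0.01832784  0.023     ]
 [ 0.45057448 -0.1419628   0.023     ]
 [ 0.48496099 -0.16755049  0.023     ]]
red [[ 0.70058633 -0.04762073  0.12      ]]
```

Units first: shifts go in units of 50 mm and turns go in units of 0.1 rad. So 0.447 m is 8.94, -0.395 m is -7.9, -0.6 rad is -6.

```bash
cat >> h.py <<'E'
from scipy.spatial.transform import Rotation as Ro
def rel(xyz=None,yaw=None,s=None):
    "tool-axis shift to world xyz, turn about tool z to bring tool x to yaw (deg)"
    s=s or ctrl.get_state(); q=s['eef_rot']; R=Ro.from_quat([q[1],q[2],q[3],q[0]]).as_matrix()
    y0=np.degrees(np.arctan2(R[1,0],R[0,0]))
    d=R.T@(np.array(xyz)-s['eef_pos']) if xyz is not None else None
    t=None if yaw is None else -np.radians((yaw-y0+180)%360-180)
    print('shift',None if d is None else d.round(4),'turn',t,'| now',s['eef_pos'].round(4),'yaw',round(y0,2),'t',s['t'],'gap',s['finger_gap'],'F',np.round(s['wrist_force'],2),'g',s['gripper_force'])
E
echo '[[[0,0,-1],0,0.085],[[8.94,-7.9,-1],-6,0.085],[[8.94,-7.9,-1],-6,0.085],[[8.94,-7.9,-1],-6,0.085],[[8.94,-7.9,-1],-6,0.085],[[8.94,-7.9,-1],-6,0.085],[[8.94,-7.9,-1],-6,0.085],[[8.94,-7.9,-1],-6,0.085]]' > rows.txt && python3 shift.py rows.txt 25
python3 - <<'E'
from h import *
print(ctrl.get_state()['joint_positions'])
rel((.5,-.12,.3),50.3)
E
```

```text
t: 1.15
eef_pos: [0.4157, -0.2532, 0.3004]
eef_rot: [0.0, 0.904, 0.427, -0.0]
wrist_force: [1.2, -0.1, 0.5]
finger_gap: 0.0849
gripper_force: 0.0
[ 1.20058376  0.19129205 -0.79266623  1.88086523  0.15100035  1.12966663
 -0.33704894]
shift [ 0.1564 -0.0197  0.0003] turn 0.0035473976183030952 | now [ 0.4157 -0.2532  0.3004] yaw 50.5 t 1.15 gap 0.08493868266471542 F [ 1.15 -0.05  0.47] g 0.0
```

Converted, 0.156 m is 3.12, -0.02 m is -0.4.

```bash
echo '[[[3.12,-0.4,0],0,0.085],[[3.12,-0.4,0],0,0.085],[[3.12,-0.4,0],0,0.085],[[3.12,-0.4,0],0,0.085]]' > rows.txt && python3 shift.py rows.txt
python3 - <<'E'
from h import *
s=ctrl.get_state();print(s['joint_positions'])
p=ctrl.camera_params('wrist')
im=ctrl.camera('wrist');cv2.imwrite('pics/w1.png',im[:,:,::-1]);np.savez('w1.npz',**p)
rel((.588,.293,.3),141.7)
E
```

```text
t: 1.65
eef_pos: [0.4999, -0.1183, 0.3004]
eef_rot: [-0.001, 0.903, 0.43, 0.001]
wrist_force: [0.0, -0.4, -0.7]
finger_gap: 0.0846
gripper_force: 0.0
[ 0.92264329  0.2720012  -0.87164223  1.81995812  0.22530869  1.15304667
 -0.70594967]
shift [ 3.765e-01 -1.931e-01  2.000e-04] turn -1.5882845705818869 | now [ 0.499  -0.1206  0.3001] yaw 50.7 t 1.7 gap 0.08480356948099754 F [ 0.19  0.73 -0.99] g 0.0
```

View pics/w1.png

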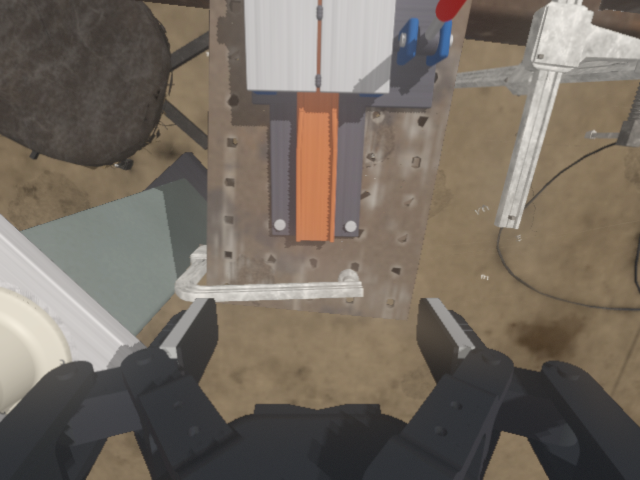

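The wrist view shows the trough from (318,93) at the plates to (316,240) at its open end. The plates' near edge runs from (248,90) to (395,94), and the seam is at about (319,45).

```bash
cat > jig.py <<'E'
from h import *
def jig(n,im,p,tr,z_or=.026,zp=.049):
    H=hsv(im)
    m=(H[...,0]>3)&(H[...,0]<16)&(H[...,1]>150)&(H[...,2]>100)
    b,a,c=biggest(m,tr); r,pts,k=box(b)
    W=plane(n,k.reshape(-1,2),z_or,p)[:,:2]
    # centre line by minAreaRect in world mm
    rc,sz,an=cv2.minAreaRect(np.float32(W*1000)); P=cv2.boxPoints((rc,sz,an))/1000
    return np.array(rc)/1000,sz,an,P,W
if __name__=='__main__':
    pw=dict(np.load('w1.npz')); iw=cv2.imread('pics/w1.png')[:,:,::-1].copy(); it=cv2.imread('pics/top0.png')[:,:,::-1].copy()
    pt=ctrl.camera_params('top')
    for n,im,p,tr in(('w',iw,pw,(316,165)),('t',it,pt,(482,314))):
        rc,sz,an,P,W=jig(n,im,p,tr); print(n,rc,sz,an)
        H=hsv(im)
        # sample widths: project contour on axis 50.3deg
        for th in(50.3,):
            u=np.array([np.cos(np.radians(th)),np.sin(np.radians(th))]);v=np.array([-u[1],u[0]])
            a=W@u;b=W@v;print('along',a.min(),a.max())
            for lo in np.arange(a.min()+.005,a.max()-.01,.02):
                s=(a>=lo)&(a<lo+.02); hi_=b[s&(b>np.median(b[s])-0)]; print(round(lo+.01-a.min(),3),b[s].min().round(4),b[s].max().round(4),((b[s].min()+b[s].max())/2).round(4))
    # plates in wrist view
    H=hsv(iw);pl=(H[...,1]<45)&(H[...,2]>140);pl[:, :235]=0;pl[:,405:]=0;pl[110:]=0
    pl[:, 300:340]=pl[:,300:340]
    g=np.median(iw[20:80,255:310],axis=(0,1));print('plate rgb',g)
    pts=[]
    for x in list(range(255,310,5))+list(range(335,390,5)):
        col=iw[60:110,x].astype(int).sum(1);d=np.diff(col);pts.append((x,60+np.argmin(d)+.5+.0))
    e=plane('w',pts,.049,pw);print('edge',np.polyfit(e[:,1],e[:,0],1),e[[0,-1]].round(4),np.degrees(np.arctan2(*(e[-1]-e[0])[[1,0]])))
    sp=[]
    for y in range(5,88,6):
        r=iw[y,305:335].astype(int).sum(1);w=np.clip(np.median(r)-r-60,0,None);sp.append(((w*np.arange(305,335)).sum()/w.sum(),y))
    s=plane('w',sp,.049,pw);print('seam',np.round(sp,1)[[0,-1]].tolist(),s[[0,-1]].round(4),np.degrees(np.arctan2(*(s[0]-s[-1])[[1,0]])))
E
python3 jig.py
```

```text
Traceback (most recent call last):
  File "jig.py", line 14, in <module>
    rc,sz,an,P,W=jig(n,im,p,tr); print(n,rc,sz,an)
                 ~~~^^^^^^^^^^^
  File "jig.py", line 5, in jig
    b,a,c=biggest(m,tr); r,pts,k=box(b)
          ~~~~~~~^^^^^^
  File "h.py", line 23, in biggest
    i=o[0]; return (l==i).astype(np.uint8),s[i,4],c[i]
      ~^^^
IndexError: list index out of range
```

```bash
python3 -c "
from h import *
im=cv2.imread('pics/w1.png')[:,:,::-1].copy();print(hsv(im)[120:240:30,300:336:6].reshape(-1,3).tolist())"; sed -i 's/contourArea)/contourArea)/; s/S150/S150/' h.py; sed -i 's/\[...,1\]>150)&(H\[...,2\]>100)/[...,1]>110)\&(H[...,2]>100)/' jig.py; python3 jig.py
```

```text
[[11, 136, 199], [11, 136, 200], [11, 136, 200], [10, 137, 198], [11, 136, 200], [9, 128, 145], [11, 142, 192], [11, 141, 199], [11, 142, 199], [11, 142, 199], [11, 140, 201], [10, 141, 156], [11, 141, 190], [11, 142, 198], [11, 143, 198], [11, 142, 201], [11, 140, 200], [10, 143, 146], [11, 141, 195], [11, 142, 198], [11, 142, 196], [11, 141, 199], [11, 140, 198], [10, 142, 147]]
w [ 0.52140283 -0.09045436] (169.89993286132812, 45.53538131713867) 49.86431884765625
along 0.17867620716550955 0.3484012540233187
0.015 -0.4811 -0.4356 -0.4583
0.035 -0.481 -0.4357 -0.4584
0.055 -0.4814 -0.4359 -0.4587
0.075 -0.4812 -0.436 -0.4586
0.095 -0.4818 -0.4362 -0.459
0.115 -0.4814 -0.4363 -0.4588
0.135 -0.4817 -0.4376 -0.4597
0.155 -0.4814 -0.4377 -0.4596
t [ 0.51998309 -0.09177861] (167.478271484375, 47.79436492919922) 49.820926666259766
along 0.17796393686000275 0.34522615596707984
0.015 -0.4814 -0.4343 -0.4579
0.035 -0.4816 -0.4345 -0.458
0.055 -0.4822 -0.4346 -0.4584
0.075 -0.4826 -0.4348 -0.4587
0.095 -0.4826 -0.435 -0.4588
0.115 -0.4823 -0.4352 -0.4588
0.135 -0.4817 -0.4356 -0.4586
0.155 -0.4815 -0.4357 -0.4586
plate rgb [199. 197. 196.]
edge [-1.20264162  0.54110606] [[ 0.526   0.0125  0.049 ]
 [ 0.6262 -0.0726  0.049 ]] -40.347106062690806
seam [[319.5, 5.0], [317.6, 83.0]] [[ 0.6232  0.0291  0.049 ]
 [ 0.5788 -0.0227  0.049 ]] 49.409013256649885
```

```bash
echo '[[[7.52,-3.86,0],-15.9,0.085],[[7.52,-3.86,0],-15.9,0.085],[[7.52,-3.86,0],-15.9,0.085],[[7.52,-3.86,0],-15.9,0.085],[[7.52,-3.86,0],-15.9,0.085],[[7.52,-3.86,0],-15.9,0.085],[[7.52,-3.86,0],-15.9,0.085],[[7.52,-3.86,0],-15.9,0.085]]' > rows.txt && python3 shift.py rows.txt
python3 - <<'E'
from h import *
print(ctrl.get_state()['joint_positions'].round(2))
rel((.588,.293,.3),141.7)
E
```

```text
t: 2.7
eef_pos: [0.588, 0.2943, 0.2996]
eef_rot: [-0.001, 0.366, 0.931, 0.0]
wrist_force: [0.1, 0.2, -0.4]
finger_gap: 0.0851
gripper_force: 0.0
[ 0.2   0.7  -1.13  1.46  0.63  1.38 -0.14]
shift [-0.0009 -0.001  -0.0004] turn -0.08076534727703102 | now [0.588  0.2943 0.2996] yaw 137.07 t 2.7 gap 0.08511511527957027 F [ 0.15  0.25 -0.36] g 0.0
```

```bash
cat > barm.py <<'E'
from h import *
import sys
s=ctrl.get_state();p=ctrl.camera_params('wrist');im=ctrl.camera('wrist');cv2.imwrite(sys.argv[1],im[:,:,::-1])
H=hsv(im);m=(H[...,2]>140)&(H[...,1]<60)
b0=proj('wrist',[.588,.293,.026],p)[0];b,a,c=biggest(m,b0);r,pts,k=box(b)
W=plane('wrist',k.reshape(-1,2),.026,p)[:,:2]
rc,sz,an=cv2.minAreaRect(np.float32(W*1000));print('exp px',b0,'got',c,a,'rect',np.array(rc)/1000,sz,an)
cc,d=und('wrist',[c],p);c2,d2=und('top',[[279.9,271.9]]);print('tri top+wrist',tri([(cc,d[0]),(c2,d2[0])]))
np.savez(sys.argv[1]+'.npz',c=cc,d=d[0])
if len(sys.argv)>2:
    o=np.load(sys.argv[2]);print('tri w+w',tri([(cc,d[0]),(o['c'],o['d'])]))
E
python3 barm.py pics/b1.png; echo '[[[-0.6,-0.02,1.2],-0.8,0.085],[[-0.6,-0.02,2.4],-0.8,0.085],[[-0.6,-0.02,2.4],-0.8,0.085],[[-0.6,-0.02,2.4],-0.8,0.085]]' > rows.txt && python3 shift.py rows.txt && python3 barm.py pics/b2.png pics/b1.png.npz; python3 -c "
from h import *
rel((.588,.293,.1),141.7)"
```

```text
exp px [315.93892682 201.37031398] got [315.41244573 196.4       ] 3455 rect [0.5882821  0.29262964] (30.08755874633789, 160.873046875) 52.03800964355469
tri top+wrist (array([0.58767229, 0.29453963, 0.00611993]), [0.0019399005065546706, 0.001939900506554689])
t: 3.25
eef_pos: [0.6107, 0.2696, 0.1823]
eef_rot: [0.0, 0.334, 0.942, 0.001]
wrist_force: [0.4, 0.8, 0.8]
finger_gap: 0.0849
gripper_force: 0.0
exp px [321.13531786 187.35795564] got [321.79725955 181.43940402] 7517 rect [0.58936005 0.28870874] (44.01567459106445, 167.87509155273438) 54.89319610595703
tri top+wrist (array([0.58853045, 0.29504635, 0.00266393]), [0.0013166344589504912, 0.0013166344589506255])
tri w+w (array([0.58485113, 0.29575172, 0.0183963 ]), [0.0006218396039506309, 0.0006218396039509087])
shift [0.0322 0.0026 0.0834] turn -0.01255809379268609 | now [0.6111 0.2705 0.1834] yaw 140.98 t 3.3 gap 0.08518661698130058 F [0.43 0.65 0.07] g 0.0
```

View pics/b2.png

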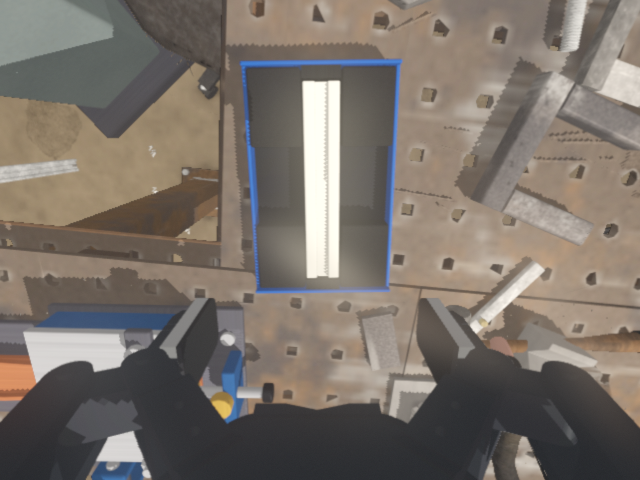

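The wrist view at z = 0.18 shows the bar from (321,80) to (322,278), centred in the tray. The tray's side rims are at u ≈ 250 and 393, and the offcut-like piece at (380,340) is clear. The mask let in some foam highlights, so I'll tighten it.

```bash
python3 - <<'E'
from h import *
im=cv2.imread('pics/b2.png')[:,:,::-1].copy();p=ctrl.camera_params('wrist');H=hsv(im)
m=cv2.morphologyEx(((H[...,2]>190)&(H[...,0]>0)).astype(np.uint8),cv2.MORPH_CLOSE,np.ones((5,5)));m[:,:290]=0;m[:,350:]=0
b,a,c=biggest(m,(321,180));r,pts,k=box(b);print(r,a)
pts=pts[np.argsort(pts[:,1])];w=np.array([pts[:2].mean(0),pts[2:].mean(0),np.array(r[0])])
t=cv2.imread('pics/top0.png')[:,:,::-1].copy();Ht=hsv(t);mt=(Ht[...,2]>150)&(Ht[...,1]<70);bt,_,_=biggest(mt,(280,272));rt,pt,_=box(bt);pt=pt[np.argsort(pt[:,1])]
T=np.array([pt[:2].mean(0),pt[2:].mean(0),np.array(rt[0])])
for z in(.02,.026):
    print(z,'wrist',plane('wrist',w,z,p).round(4).tolist());print(z,'top',plane('top',T,z).round(4).tolist())
d=plane('wrist',w,.026,p);print('len',np.linalg.norm(d[0]-d[1]),'yaw',np.degrees(np.arctan2(*(d[0]-d[1])[[1,0]])))
c1,d1=und('wrist',w,p);c2,d2=und('top',T)
for i,j in((0,1),(1,0),(2,2)): print(tri([(c1,d1[i]),(c2,d2[j])]))
E
```

```text
((321.0, 179.0), (196.0, 36.0), 90.0) 6839
0.02 wrist [[0.5259, 0.3446, 0.02], [0.6527, 0.2425, 0.02], [0.5841, 0.2978, 0.02]]
0.02 top [[0.6527, 0.2429, 0.02], [0.5253, 0.3435, 0.02], [0.5887, 0.2934, 0.02]]
0.026 wrist [[0.5265, 0.344, 0.026], [0.6506, 0.2441, 0.026], [0.5834, 0.2982, 0.026]]
0.026 top [[0.6519, 0.2425, 0.026], [0.5252, 0.3426, 0.026], [0.5883, 0.2928, 0.026]]
len 0.1593512162351526 yaw 141.16714478764908
(array([0.52522672, 0.3451514 , 0.01117708]), [0.0003232948845829266, 0.0003232948845831197])
(array([0.65252911, 0.24276241, 0.02069212]), [9.082014914899245e-05, 9.08201491490715e-05])
(array([ 0.58907802,  0.2961027 , -0.00971093]), [0.0018122099015575736, 0.0018122099015574415])
```

Converted, 0.125 m is 2.5, 0.1 m is 2.

```bash
echo '[[[0.64,0.06,1],0,0.055],[[0.64,0.06,2],0,0.055],[[0.64,0.06,2.5],0,0.055],[[0.64,0.06,2.5],0,0.055],[[0.64,0.06,2.5],0,0.055]]' > rows.txt && python3 shift.py rows.txt
python3 -c "
from h import *
rel((.5886,.2933,.037),141.2)"
```

```text
t: 3.92
eef_pos: [0.5887, 0.2932, 0.0579]
eef_rot: [0.001, 0.334, 0.943, 0.001]
wrist_force: [-0.7, 0.5, 1.0]
finger_gap: 0.0551
gripper_force: 0.0
shift [ 0.0002 -0.      0.0209] turn -0.0035407425698738733 | now [0.5887 0.2932 0.0579] yaw 141.0 t 3.925 gap 0.05511958976036009 F [-0.66  0.46  0.99] g 0.0
```

Converted, 0.021 m is 0.42.

```bash
echo '[[[0,0,0.42],0,0.055],[[0,0,0.42],0,0.055],[[0,0,0.42],0,0.02],[[0,0,0.42],0,0.02],[[0,0,0.42],0,0.02],[[0,0,0.42],0,0.02]]' > rows.txt && python3 shift.py rows.txt 25
python3 -c "
from h import *
rel()
cv2.imwrite('pics/g1.png',ctrl.camera('wrist')[:,:,::-1])"
```

```text
t: 4.68
eef_pos: [0.5872, 0.2926, 0.0348]
eef_rot: [0.0, 0.333, 0.943, 0.0]
wrist_force: [-0.2, 1.0, 3.1]
finger_gap: 0.0274
gripper_force: 25.7
shift None turn None | now [0.5872 0.2926 0.0348] yaw 141.06 t 4.675 gap 0.027438051001526933 F [-0.21  1.02  3.13] g 25.735586285591125
```

View pics/g1.png

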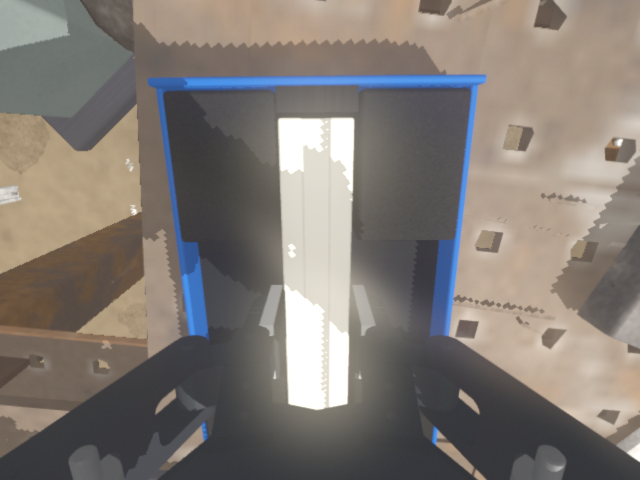

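The bar is gripped at a gap of 27.4 mm with 26 N. Its far end shows at (316,118), still in the foam slot and square to the fingers. Next I lift it.

Converted, -0.163 m is -3.26, -0.1 m is -2.

```bash
echo '[[[0,0,-0.4],0,0.02],[[0,0,-1],0,0.02],[[0,0,-2],0,0.02],[[0,0,-3.26],0,0.02],[[0,0,-3.26],0,0.02]]' > rows.txt && python3 shift.py rows.txt
python3 - <<'E'
from h import *
rel((.4971,-.1188,.2),49.7)
p=ctrl.camera_params('wrist');im=ctrl.camera('wrist');cv2.imwrite('pics/g2.png',im[:,:,::-1])
H=hsv(im);m=((H[...,2]>150)&(H[...,1]<70)).astype(np.uint8);m[:, :270]=0;m[:,365:]=0
ys=np.where(m[:,300:335].mean(1)>.6)[0];print(ys.min(),ys.max())
s=ctrl.get_state();q=s['eef_rot'];R=Ro.from_quat([q[1],q[2],q[3],q[0]]).as_matrix()
for v in(ys.min(),118):
  X=plane('wrist',[(316,v)],s['eef_pos'][2]-.011,p)[0];print(v,R.T@(X-s['eef_pos']))
E
```

```text
t: 5.35
eef_pos: [0.5887, 0.2945, 0.2037]
eef_rot: [0.003, 0.333, 0.943, 0.003]
wrist_force: [-0.9, 1.1, -2.1]
finger_gap: 0.0272
gripper_force: 27.5
shift [-0.1885 -0.3791  0.0013] turn 1.5946435187347636 | now [0.5887 0.2945 0.2037] yaw 141.07 t 5.35 gap 0.027188382195901747 F [-0.85  1.14 -2.08] g 27.534425407648087
10 407
10 [0.1157826  0.00184041 0.01072629]
118 [0.08020026 0.0018148  0.01081229]
```

Converted, -0.379 m is -7.58, -0.188 m is -3.76, 1.595 rad is 15.95.

```bash
echo '[[[-3.76,-7.58,0],15.95,0.02],[[-3.76,-7.58,0],15.95,0.02],[[-3.76,-7.58,0],15.95,0.02],[[-3.76,-7.58,0],15.95,0.02],[[-3.76,-7.58,0],15.95,0.02],[[-3.76,-7.58,0],15.95,0.02],[[-3.76,-7.58,0],15.95,0.02],[[-3.76,-7.58,0],15.95,0.02]]' > rows.txt && python3 shift.py rows.txt
python3 - <<'E'
from h import *
rel((.4971,-.1188,.2),49.7);print(ctrl.get_state()['joint_positions'].round(2))
E
```

```text
t: 6.4
eef_pos: [0.4915, -0.1268, 0.1952]
eef_rot: [-0.001, 0.89, 0.456, -0.003]
wrist_force: [-0.4, 1.2, -2.4]
finger_gap: 0.0269
gripper_force: 27.5
shift [ 0.0097 -0.0002 -0.0048] turn 0.07860410102689808 | now [ 0.4915 -0.1268  0.1952] yaw 54.2 t 6.4 gap 0.02689182038260655 F [-0.44  1.18 -2.37] g 27.522010803222656
[ 0.91  0.42 -0.87  1.94  0.39  0.96 -0.77]
```

Converted, 0.08 rad is 0.8.

```bash
echo '[[[0,0,0],0.8,0.02],[[0,0,0],0.8,0.02],[[0,0,0],0.8,0.02]]' > rows.txt && python3 shift.py rows.txt
python3 - <<'E'
from h import *
rel((.4971,-.1188,.1),49.7)
E
```

```text
t: 6.78
eef_pos: [0.4941, -0.1205, 0.1965]
eef_rot: [-0.001, 0.904, 0.428, -0.001]
wrist_force: [0.6, 0.6, -2.9]
finger_gap: 0.0271
gripper_force: 27.5
shift [0.0033 0.0014 0.0965] turn 0.016331055382235667 | now [ 0.4941 -0.1205  0.1965] yaw 50.64 t 6.775 gap 0.027067815870339088 F [ 0.56  0.64 -2.93] g 27.52302199602127
```

Converted, 0.11 m is 2.2, 0.1 m is 2, 0.016 rad is 0.16.

```bash
echo '[[[0.06,0.02,1],0.16,0.02],[[0.06,0.02,2],0.16,0.02],[[0.06,0.02,2.2],0.16,0.02],[[0.06,0.02,2.2],0.16,0.02],[[0.06,0.02,2.2],0.16,0.02]]' > rows.txt && python3 shift.py rows.txt
python3 - <<'E'
from h import *
rel((.4971,-.1188,.046),49.7)
p=ctrl.camera_params('wrist');np.savez('w3.npz',**p)
cv2.imwrite('pics/w3.png',ctrl.camera('wrist')[:,:,::-1])
E
```

```text
t: 7.4
eef_pos: [0.4992, -0.1191, 0.0891]
eef_rot: [0.001, 0.908, 0.42, 0.001]
wrist_force: [0.5, 0.9, -2.4]
finger_gap: 0.0272
gripper_force: 27.5
shift [-0.0012 -0.0019  0.0431] turn -0.00121000475345314 | now [ 0.4992 -0.1191  0.0891] yaw 49.63 t 7.4 gap 0.02721605217142439 F [ 0.45  0.94 -2.43] g 27.5389963388443
```

View pics/w3.png

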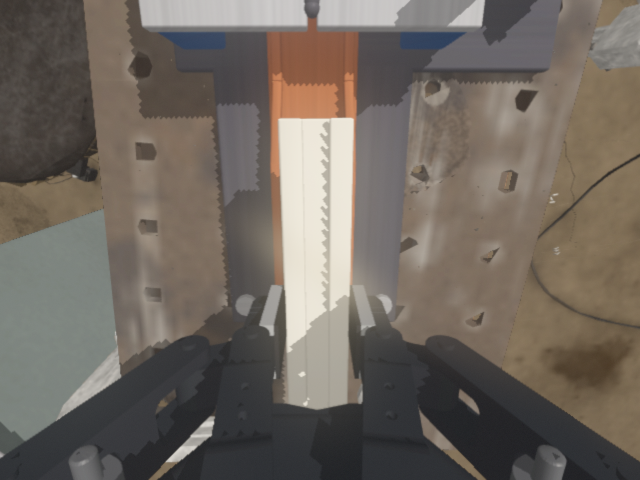

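The bar's front edge is at v = 118, u = 280–353. The trough's ribs show just outside it, at u ≈ 272 and 356.

```bash
cat > rel2.py <<'E'
from h import *
import sys
pic,npz,zbar,rows=sys.argv[1],sys.argv[2],float(sys.argv[3]),eval(sys.argv[4])
im=cv2.imread(pic)[:,:,::-1].copy();p=dict(np.load(npz));H=hsv(im)
O=np.array([.5747,-.0273]);a=np.radians(49.7);u=np.array([np.cos(a),np.sin(a)]);v=np.array([-u[1],u[0]])
J=lambda X:np.c_[(X[:,:2]-O)@u,(X[:,:2]-O)@v]
org=(H[...,0]>3)&(H[...,0]<16)&(H[...,1]>90)&(H[...,2]>80);wh=(H[...,1]<60)&(H[...,2]>130)
for r in rows:
    x=np.where(org[r,240:390])[0]+240; w=np.where(wh[r,262:370])[0]+262
    T=J(plane('w',[(x.min(),r),(x.max()+1,r)],.026,p)); s=f'{r} trough px {x.min()},{x.max()} jig {T.round(4).tolist()} mid {T[:,1].mean():.4f}'
    if len(w)>30:
        B=J(plane('w',[(w.min(),r),(w.max()+1,r)],zbar,p)); s+=f' | bar px {w.min()},{w.max()} {B.round(4).tolist()} mid {B[:,1].mean():.4f}'
    print(s)
E
python3 rel2.py pics/w3.png w3.npz .079 '(60,75,90,105,115,130,150,170,190,210,230)'
```

```text
60 trough px 268,357 jig [[-0.0094, 0.0217], [-0.0095, -0.0225]] mid -0.0004
75 trough px 268,356 jig [[-0.0162, 0.022], [-0.0162, -0.0222]] mid -0.0001
90 trough px 269,356 jig [[-0.0231, 0.0218], [-0.0231, -0.0224]] mid -0.0003
105 trough px 269,356 jig [[-0.0301, 0.0221], [-0.0302, -0.0226]] mid -0.0003
115 trough px 270,356 jig [[-0.0349, 0.0218], [-0.035, -0.0228]] mid -0.0005
130 trough px 271,355 jig [[-0.0423, 0.0216], [-0.0423, -0.0225]] mid -0.0005 | bar px 278,353 [[-0.0429, 0.0124], [-0.043, -0.0158]] mid -0.0017
150 trough px 271,354 jig [[-0.0523, 0.022], [-0.0524, -0.0223]] mid -0.0002 | bar px 279,356 [[-0.0501, 0.0123], [-0.0502, -0.0171]] mid -0.0024
170 trough px 270,355 jig [[-0.0627, 0.0229], [-0.0628, -0.0231]] mid -0.0001 | bar px 280,356 [[-0.0576, 0.0121], [-0.0576, -0.0174]] mid -0.0026
190 trough px 272,354 jig [[-0.0734, 0.0222], [-0.0735, -0.0229]] mid -0.0003 | bar px 280,356 [[-0.0652, 0.0124], [-0.0653, -0.0176]] mid -0.0026
210 trough px 272,353 jig [[-0.0845, 0.0227], [-0.0846, -0.0227]] mid -0.0000 | bar px 281,355 [[-0.0732, 0.0122], [-0.0732, -0.0175]] mid -0.0026
230 trough px 352,353 jig [[-0.0961, -0.0219], [-0.0961, -0.0231]] mid -0.0225 | bar px 272,354 [[-0.0814, 0.0161], [-0.0815, -0.0173]] mid -0.0006
```

```bash
echo '[[[0,-0.03,0.4],0,0.02],[[0,-0.03,0.7],0,0.02],[[0,-0.03,0.74],0,0.02],[[0,-0.03,0.74],0,0.02]]' > rows.txt && python3 shift.py rows.txt; echo '[[[0,0,0.04],0,0.02],[[0,0,0.04],0,0.02]]' > rows.txt && python3 shift.py rows.txt;  echo '[[[0,0,0.04],0,0.02],[[0,0,0.04],0,0.02]]' > rows.txt && python3 shift.py rows.txt
python3 - <<'E'
from h import *
rel((.4971,-.1188,.046),49.7)
E
```

```text
t: 7.95
eef_pos: [0.4963, -0.1177, 0.0499]
eef_rot: [-0.0, 0.908, 0.42, -0.0]
wrist_force: [0.4, -0.4, -1.8]
finger_gap: 0.0273
gripper_force: 27.5
t: 8.2
eef_pos: [0.4967, -0.1181, 0.0485]
eef_rot: [0.0, 0.908, 0.42, 0.0]
wrist_force: [0.9, -0.1, -1.9]
finger_gap: 0.0266
gripper_force: 27.6
t: 8.45
eef_pos: [0.4964, -0.1181, 0.0463]
eef_rot: [0.0, 0.908, 0.419, -0.0]
wrist_force: [-0.5, 0.6, -1.9]
finger_gap: 0.0273
gripper_force: 27.6
shift [-0.0001  0.001   0.0003] turn -0.001738616671810445 | now [ 0.4964 -0.1181  0.0463] yaw 49.6 t 8.45 gap 0.027272897733467853 F [-0.49  0.61 -1.92] g 27.557704746723175
```

Converted, 0.001 m is 0.02.

```bash
echo '[[[0,0,0.02],0,0.02],[[0,0,0.02],0,0.02]]' > rows.txt && python3 shift.py rows.txt | grep -E 'pos|force'; echo '[[[0,0,0.02],0,0.02],[[0,0,0.02],0,0.02]]' > rows.txt && python3 shift.py rows.txt| grep -E 'pos|force'
```

```text
eef_pos: [0.4965, -0.1181, 0.0453]
wrist_force: [1.1, -0.5, -1.9]
gripper_force: 27.6
eef_pos: [0.4965, -0.1181, 0.0445]
wrist_force: [-1.3, 0.8, 2.5]
gripper_force: 28.0
```

```bash
echo '[[[0,0,0],0,0.033],[[0,0,-0.02],0,0.033],[[0,0,-0.08],0,0.033],[[0,0,-0.08],0,0.055],[[0,0,-0.4],0,0.055],[[0,0,-0.8],0,0.055]]' > rows.txt && python3 shift.py rows.txt; python3 - <<'E'
from h import *
rel()
p=ctrl.camera_params('wrist');np.savez('w4.npz',**p)
cv2.imwrite('pics/w4.png',ctrl.camera('wrist')[:,:,::-1])
E
python3 rel2.py pics/w4.png w4.npz .036 '(60,75,90,105,115,120,125,130,135,140,150,160,170,190,210)'
```

```text
t: 9.7
eef_pos: [0.4964, -0.1178, 0.0855]
eef_rot: [-0.0, 0.908, 0.42, -0.0]
wrist_force: [-0.0, -0.0, 0.7]
finger_gap: 0.0549
gripper_force: 0.0
shift None turn None | now [ 0.4964 -0.1178  0.0855] yaw 49.63 t 9.7 gap 0.054926575703566696 F [-0.05 -0.04  0.72] g 0.0
60 trough px 273,364 jig [[-0.0111, 0.022], [-0.0111, -0.0223]] mid -0.0001
75 trough px 273,364 jig [[-0.0177, 0.0223], [-0.0177, -0.0225]] mid -0.0001
90 trough px 274,363 jig [[-0.0244, 0.022], [-0.0245, -0.0223]] mid -0.0001
105 trough px 274,363 jig [[-0.0313, 0.0223], [-0.0314, -0.0225]] mid -0.0001
115 trough px 275,363 jig [[-0.036, 0.022], [-0.0361, -0.0227]] mid -0.0004
120 trough px 275,362 jig [[-0.0384, 0.022], [-0.0385, -0.0223]] mid -0.0001
125 trough px 275,362 jig [[-0.0408, 0.0221], [-0.0409, -0.0224]] mid -0.0001 | bar px 288,346 [[-0.0411, 0.0148], [-0.0411, -0.0135]] mid 0.0006
130 trough px 275,362 jig [[-0.0432, 0.0222], [-0.0433, -0.0225]] mid -0.0001 | bar px 288,363 [[-0.0433, 0.0148], [-0.0434, -0.0217]] mid -0.0034
135 trough px 275,362 jig [[-0.0457, 0.0223], [-0.0457, -0.0226]] mid -0.0001 |
[... 241 characters left out ...]
0.0531, 0.0226], [-0.0531, -0.0229]] mid -0.0001 | bar px 288,363 [[-0.0527, 0.0151], [-0.0527, -0.022]] mid -0.0035
160 trough px 275,362 jig [[-0.0581, 0.0228], [-0.0582, -0.023]] mid -0.0001 | bar px 289,345 [[-0.0574, 0.0147], [-0.0575, -0.0134]] mid 0.0007
170 trough px 275,362 jig [[-0.0633, 0.0229], [-0.0633, -0.0232]] mid -0.0001 | bar px 289,363 [[-0.0623, 0.0148], [-0.0623, -0.0224]] mid -0.0038
190 trough px 276,361 jig [[-0.0738, 0.0228], [-0.0738, -0.0231]] mid -0.0001 | bar px 290,345 [[-0.0722, 0.0145], [-0.0723, -0.0137]] mid 0.0004
210 trough px 277,360 jig [[-0.0847, 0.0226], [-0.0847, -0.0229]] mid -0.0001 | bar px 290,344 [[-0.0825, 0.0148], [-0.0826, -0.0134]] mid 0.0007
```

View pics/w4.png

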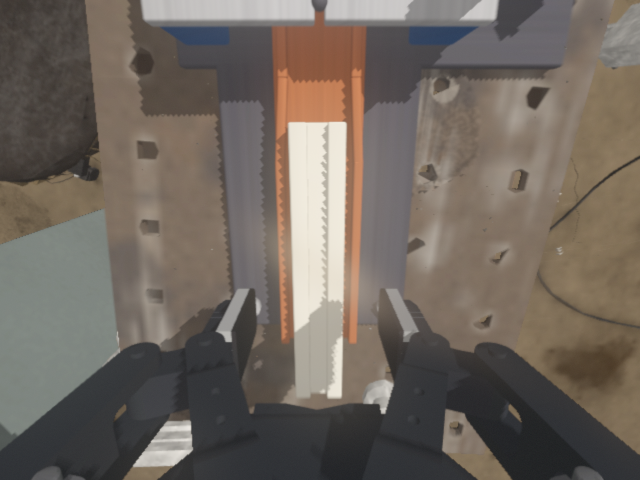

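The bar lies flat in the trough, let go. Its front edge is at (317,123), which is jig x ≈ −40 mm, and it sits 0.7 mm left of the centre line. The tail ends at about (318,397). Next I take it by the tail.

```bash
echo '[[[-1.3,0,0],0,0.05],[[-1.3,0,0],0,0.05],[[-1.3,0,0.4],0,0.05],[[-1.3,0,0.72],0,0.05],[[-1.3,0,0.76],0,0.05],[[-1.3,0,0.76],0,0.05],[[-1.3,0,0.76],0,0.02],[[-1.3,0,0.76],0,0.02]]' > rows.txt && python3 shift.py rows.txt; echo '[[[0,0,0],0,0.02],[[0,0,0],0,0.02]]' > rows.txt && python3 shift.py rows.txt 25; python3 - <<'E'
from h import *
rel((.5747-.185*.6468,-.0273-.185*.7627,.047),49.7)
E
```

```text
t: 10.75
eef_pos: [0.4549, -0.1675, 0.0468]
eef_rot: [0.0, 0.908, 0.42, 0.0]
wrist_force: [0.1, 0.4, 2.0]
finger_gap: 0.0271
gripper_force: 29.0
t: 11.0
eef_pos: [0.4549, -0.1675, 0.0466]
eef_rot: [0.0, 0.908, 0.42, 0.0]
wrist_force: [0.7, 1.9, 1.3]
finger_gap: 0.0274
gripper_force: 29.0
shift [-0.0006  0.0007 -0.0004] turn -0.0014870023915538116 | now [ 0.4549 -0.1675  0.0466] yaw 49.61 t 11.0 gap 0.02737335107976096 F [0.67 1.93 1.28] g 28.975276350975037
```

Units first: shifts go in units of 50 mm and turns go in units of 0.1 rad. So 0.05 m is 1, 0.048 m is 0.96.

```bash
echo '[[[0.16,0.014,0],0,0.02],[[0.32,0.014,0],0,0.02],[[0.48,0.014,0],0,0.02],[[0.64,0.014,0],0,0.02],[[0.8,0.014,0],0,0.02],[[0.96,0.014,0],0,0.02],[[1,0.014,0],0,0.02],[[1,0.014,0],0,0.02]]' > rows.txt && python3 shift.py rows.txt; python3 - <<'E'
from h import *
rel((.5747-.135*.6468,-.0273-.135*.7627,.047),49.7)
E
```

```text
t: 12.0
eef_pos: [0.4878, -0.1292, 0.0464]
eef_rot: [-0.0, 0.908, 0.42, 0.001]
wrist_force: [0.4, -0.1, 2.5]
finger_gap: 0.0269
gripper_force: 29.0
shift [-0.0011  0.0003 -0.0006] turn -0.0008990545617525466 | now [ 0.4878 -0.1292  0.0464] yaw 49.65 t 12.0 gap 0.026880917463091045 F [ 0.44 -0.08  2.5 ] g 29.009524136781693
```

Converted, 0.08 m is 1.6, 0.01 m is 0.2.

```bash
echo '[[[0.2,0,0],0,0.02],[[0.4,0,0],0,0.02],[[0.6,0,0],0,0.02],[[0.8,0,0],0,0.02],[[1,0,0],0,0.02],[[1.2,0,0],0,0.02],[[1.4,0,0],0,0.02],[[1.6,0,0],0,0.02]]' > rows.txt && python3 shift.py rows.txt; echo '[[[0,0,0],0,0.02]]' > rows.txt && python3 shift.py rows.txt;python3 - <<'E'
from h import *
rel((.5747-.055*.6468,-.0273-.055*.7627,.047),49.7)
E
```

```text
t: 13.0
eef_pos: [0.5395, -0.0685, 0.0463]
eef_rot: [-0.0, 0.908, 0.42, -0.0]
wrist_force: [-2.1, -1.9, 2.3]
finger_gap: 0.0268
gripper_force: 29.0
t: 13.12
eef_pos: [0.5407, -0.067, 0.0467]
eef_rot: [-0.0, 0.907, 0.42, 0.002]
wrist_force: [1.5, 2.3, 1.6]
finger_gap: 0.027
gripper_force: 29.0
shift [-0.0027  0.0003 -0.0003] turn -2.0257062842044773e-05 | now [ 0.5407 -0.067   0.0467] yaw 49.7 t 13.125 gap 0.02703817917459095 F [1.5  2.25 1.64] g 28.9912511408329
```

```bash
cat > f.py <<'E'
from h import *
s=ctrl.get_state();a=np.radians(49.7);u=np.array([np.cos(a),np.sin(a)]);F=s['wrist_force']
d=s['eef_pos'][:2]-[.5747,-.0273]
print('x %.4f y %.4f Fu %.2f Fv %.2f Fz %.2f gap %.4f t %.2f'%(d@u,d@[-u[1],u[0]],F[:2]@u,F[:2]@[-u[1],u[0]],F[2],s['finger_gap'],s['t']))
E
python3 f.py; echo '[[[0.04,0,0],0,0.02],[[0.08,0,0],0,0.02],[[0.1,0,0],0,0.02],[[0.1,0,0],0,0.02]]' > rows.txt && python3 shift.py rows.txt>/dev/null; python3 f.py;  echo '[[[0.02,0,0],0,0.02],[[0.04,0,0],0,0.02],[[0.04,0,0],0,0.02]]' > rows.txt && python3 shift.py rows.txt>/dev/null; python3 f.py; echo '[[[0.02,0,0],0,0.02],[[0.04,0,0],0,0.02],[[0.04,0,0],0,0.02]]' > rows.txt && python3 shift.py rows.txt>/dev/null; python3 f.py
```

```text
x -0.0523 y 0.0003 Fu 2.69 Fv 0.31 Fz 1.64 gap 0.0270 t 13.12
x -0.0504 y 0.0001 Fu -2.60 Fv 0.57 Fz 1.92 gap 0.0271 t 13.62
x -0.0476 y -0.0000 Fu -2.25 Fv -0.39 Fz 1.85 gap 0.0271 t 14.00
x -0.0456 y 0.0001 Fu -2.35 Fv 0.09 Fz 3.23 gap 0.0270 t 14.38
```

```bash
echo '[[[0.02,0,0],0,0.02],[[0.04,0,0],0,0.02],[[0.04,0,0],0,0.02]]' > rows.txt && python3 shift.py rows.txt>/dev/null; python3 f.py;  echo '[[[0.02,0,0],0,0.02],[[0.04,0,0],0,0.02],[[0.04,0,0],0,0.02]]' > rows.txt && python3 shift.py rows.txt>/dev/null; python3 f.py; echo '[[[0.02,0,0],0,0.02],[[0.03,0,0],0,0.02],[[0.03,0,0],0,0.02]]' > rows.txt && python3 shift.py rows.txt>/dev/null; python3 f.py
```

```text
x -0.0436 y 0.0001 Fu -2.33 Fv -0.12 Fz 2.61 gap 0.0272 t 14.75
x -0.0416 y 0.0002 Fu -1.94 Fv -0.07 Fz 1.64 gap 0.0270 t 15.12
x -0.0402 y 0.0001 Fu -2.42 Fv 0.78 Fz 2.41 gap 0.0269 t 15.50
```

```bash
echo '[[[0.02,0,0],0,0.02],[[0.04,0,0],0,0.02],[[0.04,0,0],0,0.02]]' > rows.txt && python3 shift.py rows.txt>/dev/null; python3 f.py;  echo '[[[0.02,0,0],0,0.02],[[0.04,0,0],0,0.02],[[0.04,0,0],0,0.02]]' > rows.txt && python3 shift.py rows.txt>/dev/null; python3 f.py
```

```text
x -0.0381 y 0.0001 Fu -1.72 Fv -0.44 Fz 1.77 gap 0.0274 t 15.88
x -0.0361 y 0.0001 Fu -1.32 Fv 0.19 Fz 2.44 gap 0.0274 t 16.25
```

Converted, 0.0015 m is 0.03, 0.001 m is 0.02.

```bash
echo '[[[0.02,0,0],0,0.02],[[0.03,0,0],0,0.02],[[0.03,0,0],0,0.02]]' > rows.txt && python3 shift.py rows.txt>/dev/null; python3 f.py
```

```text
x -0.0347 y 0.0001 Fu -3.32 Fv 0.19 Fz 1.97 gap 0.0267 t 16.62
```

Still about −2 N of sliding friction, so I go on in small steps.

```bash
echo '[[[0.02,0,0],0,0.02],[[0.02,0,0],0,0.02]]' > rows.txt && python3 shift.py rows.txt>/dev/null; python3 f.py;  echo '[[[0.02,0,0],0,0.02],[[0.02,0,0],0,0.02]]' > rows.txt && python3 shift.py rows.txt>/dev/null; python3 f.py
```

```text
x -0.0337 y 0.0001 Fu -1.83 Fv -0.48 Fz 2.45 gap 0.0270 t 16.88
x -0.0326 y 0.0001 Fu -3.33 Fv 0.80 Fz 1.92 gap 0.0274 t 17.12
```

```bash
echo '[[[0.02,0,0],0,0.02],[[0.02,0,0],0,0.02]]' > rows.txt && python3 shift.py rows.txt>/dev/null; python3 f.py;  echo '[[[0.02,0,0],0,0.02],[[0.02,0,0],0,0.02]]' > rows.txt && python3 shift.py rows.txt>/dev/null; python3 f.py
```

```text
x -0.0316 y 0.0001 Fu -1.37 Fv 0.62 Fz 1.48 gap 0.0271 t 17.38
x -0.0307 y 0.0001 Fu -2.64 Fv -0.35 Fz 1.84 gap 0.0276 t 17.62
```

Converted, 0.001 m is 0.02.

```bash
echo '[[[0.02,0,0],0,0.02],[[0.02,0,0],0,0.02]]' > rows.txt && python3 shift.py rows.txt>/dev/null; python3 f.py;  echo '[[[0.02,0,0],0,0.02],[[0.02,0,0],0,0.02]]' > rows.txt && python3 shift.py rows.txt>/dev/null; python3 f.py
```

```text
x -0.0297 y 0.0001 Fu -1.72 Fv -0.54 Fz 1.08 gap 0.0272 t 17.88
x -0.0287 y 0.0001 Fu -2.74 Fv 0.51 Fz 2.42 gap 0.0269 t 18.12
```

```bash
echo '[[[0.02,0,0],0,0.02],[[0.02,0,0],0,0.02]]' > rows.txt && python3 shift.py rows.txt>/dev/null; python3 f.py;  echo '[[[0.02,0,0],0,0.02],[[0.02,0,0],0,0.02]]' > rows.txt && python3 shift.py rows.txt>/dev/null; python3 f.py
```

```text
x -0.0276 y 0.0001 Fu -1.95 Fv -0.91 Fz 2.51 gap 0.0269 t 18.38
x -0.0271 y 0.0001 Fu -4.33 Fv -0.39 Fz 3.98 gap 0.0271 t 18.62
```

Converted, 0.001 m is 0.02.

```bash
echo '[[[0.02,0,0],0,0.02],[[0.02,0,0],0,0.02]]' > rows.txt && python3 shift.py rows.txt>/dev/null; python3 f.py; echo '[[[0,0,0],0,0.02]]' > rows.txt && python3 shift.py rows.txt>/dev/null; python3 f.py
```

```text
x -0.0266 y 0.0001 Fu -4.37 Fv -0.58 Fz 3.21 gap 0.0272 t 18.88
x -0.0266 y 0.0001 Fu -5.29 Fv 1.02 Fz 4.38 gap 0.0273 t 19.00
```

```bash
echo '[[[0.02,0,0],0,0.02],[[0.02,0,0],0,0.02]]' > rows.txt && python3 shift.py rows.txt>/dev/null; python3 f.py; echo '[[[0,0,0],0,0.02]]' > rows.txt && python3 shift.py rows.txt>/dev/null; python3 f.py
```

```text
x -0.0262 y 0.0001 Fu -6.11 Fv 0.25 Fz 3.89 gap 0.0271 t 19.25
x -0.0261 y 0.0001 Fu -6.26 Fv -0.06 Fz 3.67 gap 0.0273 t 19.38
```

Converted, 0.001 m is 0.02.

```bash
echo '[[[0.02,0,0],0,0.02],[[0.02,0,0],0,0.02]]' > rows.txt && python3 shift.py rows.txt>/dev/null; python3 f.py; echo '[[[0,0,0],0,0.032],[[0,0,0],0,0.032],[[0,0,-0.08],0,0.032],[[0,0,-0.08],0,0.05],[[0,0,-0.6],0,0.055],[[0,0,-1.8],0,0.055],[[0,0,-2.8],0,0.055],[[0,0,-3],0,0.055]]' > rows.txt && python3 shift.py rows.txt>/dev/null; python3 f.py; python3 - <<'E'
from h import *
rel()
cv2.imwrite('pics/t5.png',ctrl.camera('top')[:,:,::-1])
p=ctrl.camera_params('wrist');np.savez('w5.npz',**p)
cv2.imwrite('pics/w5.png',ctrl.camera('wrist')[:,:,::-1])
E
```

```text
x -0.0258 y 0.0001 Fu -7.66 Fv 0.12 Fz 4.15 gap 0.0269 t 19.62
x -0.0220 y -0.0015 Fu 0.25 Fv 0.15 Fz 0.03 gap 0.0548 t 20.62
shift None turn None | now [ 0.5616 -0.045   0.2002] yaw 49.62 t 20.625 gap 0.05475828213147738 F [0.05 0.29 0.03] g 0.0
```

View pics/w5.png

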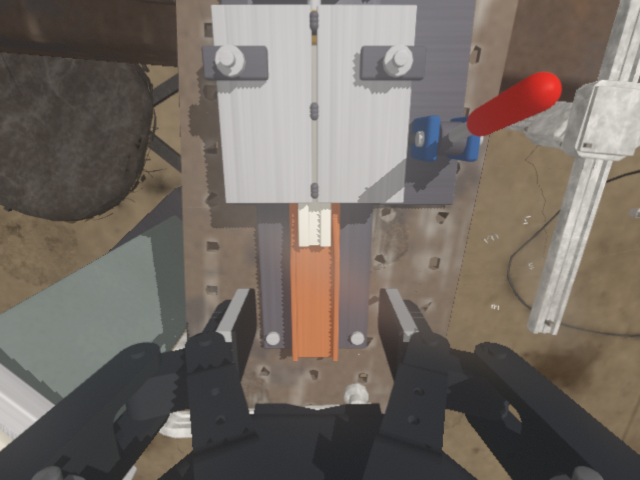

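The wrist view shows the bar's tail at (315,247), about 40 mm outside the plates and centred in the trough. The lever's red grip runs from (480,120) to (547,85). I'll check its predicted pose in two views.

```bash
python3 - <<'E'
from h import *
O=np.array([.5747,-.0273]);a=np.radians(49.7);u=np.array([np.cos(a),np.sin(a)]);v=np.array([-u[1],u[0]])
Wd=lambda x,y,z:np.r_[O+x*u+y*v,z]
P=[Wd(.05+r*np.sin(.2),-.106,.042+r*np.cos(.2)) for r in(.055,.08,.095,.110)]
pw=dict(np.load('w5.npz'))
rays=[]
for n,f,p,nr in(('top','pics/t5.png',ctrl.camera_params('top'),(470,208)),('wrist','pics/w5.png',pw,(515,103)),('side','pics/side0.png',ctrl.camera_params('side'),(388,308))):
    im=cv2.imread(f)[:,:,::-1].copy();H=hsv(im);m=((H[...,0]<4)|(H[...,0]>174))&(H[...,1]>150)&(H[...,2]>80)
    b,A,c=biggest(m,nr);r,pts,k=box(b);print(n,A,c.round(1),r,'pred',proj(n,P,p).round(1).tolist())
    ctr=np.array(r[0]);cc,d=und(n,[ctr],p);rays.append((cc,d[0]))
# jig coords of grip centre from the three views
for s in((0,1),(0,2),(1,2),(0,1,2)):
    X,e=tri([rays[i] for i in s]);print(s,'jig',(X[:2]-O)@u,(X[:2]-O)@v,X[2],np.round(e,4))
r=.095
q=ctrl.get_state()
for ph in(.2,0,-.2,-.4,-.6,-.8,-1.0,-1.1,-1.2): print(ph,'rel',round(r*np.sin(ph)-r*np.sin(.2),4),round(-(r*np.cos(ph)-r*np.cos(.2)),4))
X=Wd(.05+r*np.sin(.2),-.106,.042+r*np.cos(.2));rel((X[0],X[1],.22),49.7);rel(X,49.7)
E
```

```text
top 169 [468.9 208.9] ((469.0923156738281, 209.16156005859375), (9.735342979431152, 19.207569122314453), 15.255120277404785) pred [[466.7, 214.4], [467.9, 210.1], [468.7, 207.4], [469.5, 204.6]]
wrist 3121 [516.3 103.2] ((514.7940673828125, 105.82351684570312), (37.21519470214844, 102.72765350341797), 59.036251068115234) pred [[482.3, 119.3], [504.1, 108.0], [520.1, 99.7], [539.0, 89.8]]
side 362 [388.1 307.6] ((388.0675964355469, 307.5946044921875), (10.52153491973877, 35.67457962036133), 9.462322235107422) pred [[386.4, 319.3], [388.3, 307.5], [389.4, 300.3], [390.6, 292.9]]
(0, 1) jig 0.06615195616192145 -0.10463733064961775 0.13336517400346407 [0.0001 0.0001]
(0, 2) jig 0.06502867056063406 -0.10702468013542396 0.12175520928625398 [0.0013 0.0013]
(1, 2) jig 0.06531738982853064 -0.10785859136449885 0.12317315600915528 [0.0026 0.0026]
(0, 1, 2) jig 0.06546006762854274 -0.10786284992513269 0.12304250514175774 [0.0001 0.0026 0.0026]
0.2 rel 0.0 -0.0
0 rel -0.0189 -0.0019
-0.2 rel -0.0377 -0.0
-0.4 rel -0.0559 0.0056
-0.6 rel -0.0725 0.0147
-0.8 rel -0.087 0.0269
-1.0 rel -0.0988 0.0418
-1.1 rel -0.1035 0.05
-1.2 rel -0.1074 0.0587
shift [ 0.0925  0.1053 -0.0221] turn -0.0017912900405799817 | now [ 0.56   -0.0455  0.1976] yaw 49.6 t 20.725 gap 0.05501242525893813 F [0.44 0.15 0.07] g 0.0
shift [0.0924 0.1051 0.0628] turn -0.0017912900405799817 | now [ 0.56   -0.0455  0.1976] yaw 49.6 t 20.725 gap 0.05501242525893813 F [0.44 0.15 0.07] g 0.0
```

```bash
echo '[[[0.9,1.1,-0.44],0,0.05],[[1.848,2.1,-0.44],0,0.05],[[1.848,2.1,-0.44],0,0.05],[[1.848,2.1,-0.44],0,0.05],[[1.848,2.1,0.6],0,0.05],[[1.848,2.1,1.26],0,0.05],[[1.848,2.1,1.26],0,0.05],[[1.848,2.1,1.26],0,0.05]]' > rows.txt && python3 shift.py rows.txt; python3 f.py; echo '[[[0,0,0],0,0.005],[[0,0,0],0,0.005],[[0,0,0],0,0.005],[[0,0,0],0,0.005]]' > rows.txt && python3 shift.py rows.txt 20; python3 f.py
```

```text
t: 21.72
eef_pos: [0.6991, -0.0429, 0.1343]
eef_rot: [0.0, 0.908, 0.42, 0.0]
wrist_force: [0.0, -0.4, 1.5]
finger_gap: 0.0502
gripper_force: 0.0
x 0.0685 y -0.1050 Fu -0.32 Fv -0.27 Fz 1.46 gap 0.0502 t 21.73
t: 22.22
eef_pos: [0.7001, -0.0432, 0.1352]
eef_rot: [0.001, 0.908, 0.419, 0.001]
wrist_force: [-1.0, -0.1, 6.8]
finger_gap: 0.0176
gripper_force: 21.7
x 0.0690 y -0.1059 Fu -0.73 Fv 0.70 Fz 6.76 gap 0.0176 t 22.23
```

Converted, -0.0559 m is -1.118, -0.047 m is -0.94.

```bash
echo '[[[-0.19,0,-0.03],0,0.005],[[-0.378,0,-0.038],0,0.005],[[-0.56,0,-0.028],0,0.005],[[-0.754,0,0],0,0.005],[[-0.94,0,0.046],0,0.005],[[-1.118,0,0.112],0,0.005],[[-1.118,0,0.112],0,0.005]]' > rows.txt && python3 shift.py rows.txt; python3 f.py
```

```text
t: 23.1
eef_pos: [0.6647, -0.0849, 0.1299]
eef_rot: [0.001, 0.908, 0.42, 0.002]
wrist_force: [0.9, 1.8, 6.0]
finger_gap: 0.017
gripper_force: 22.7
x 0.0143 y -0.1059 Fu 1.98 Fv 0.45 Fz 6.01 gap 0.0170 t 23.10
```

```bash
echo '[[[-0.17,0,0.086],0,0.005],[[-0.332,0,0.182],0,0.005],[[-0.48,0,0.3],0,0.005],[[-0.622,0,0.426],0,0.005],[[-0.746,0,0.574],0,0.005],[[-0.858,0,0.724],0,0.005],[[-0.858,0,0.724],0,0.005]]' > rows.txt && python3 shift.py rows.txt; python3 f.py; echo '[[[-0.05,0,0.08],0,0.005],[[-0.094,0,0.164],0,0.005],[[-0.136,0,0.25],0,0.005],[[-0.172,0,0.338],0,0.005],[[-0.172,0,0.338],0,0.005]]' > rows.txt && python3 shift.py rows.txt; python3 f.py
```

```text
t: 23.98
eef_pos: [0.6355, -0.1192, 0.0919]
eef_rot: [0.001, 0.908, 0.419, 0.0]
wrist_force: [1.9, -1.5, 1.1]
finger_gap: 0.0172
gripper_force: 19.5
x -0.0308 y -0.1058 Fu 0.05 Fv -2.41 Fz 1.10 gap 0.0172 t 23.98
t: 24.6
eef_pos: [0.6301, -0.1256, 0.0751]
eef_rot: [0.001, 0.908, 0.419, 0.0]
wrist_force: [1.7, -2.1, 2.7]
finger_gap: 0.0174
gripper_force: 20.5
x -0.0392 y -0.1058 Fu -0.55 Fv -2.63 Fz 2.70 gap 0.0174 t 24.60
```

```bash
echo '[[[0,0,0],0,0.04],[[0,0,0],0,0.04],[[0,0,0],0,0.04],[[0,0,-0.8],0,0.04],[[0,0,-2],0,0.04],[[0,0,-2.5],0,0.04],[[0,0,-2.5],0,0.04]]' > rows.txt && python3 shift.py rows.txt; python3 f.py; python3 - <<'E'
from h import *
p=ctrl.camera_params('wrist');np.savez('w6.npz',**p)
im=ctrl.camera('wrist');cv2.imwrite('pics/w6.png',im[:,:,::-1])
t=ctrl.camera('top')
O=np.array([.5747,-.0273]);a=np.radians(49.7);u=np.array([np.cos(a),np.sin(a)]);v=np.array([-u[1],u[0]])
for l in(1.2,1.3,1.4):
  ph=.2-l;P=[np.r_[O+(.05+r*np.sin(ph))*u-.106*v,.042+r*np.cos(ph)] for r in(.055,.119)]
  print(l,'wrist',proj('wrist',P,p).round(1).tolist(),'top',proj('top',P).round(1).tolist())
for n,i in(('w',im),('t',t)):
  H=hsv(i);m=((H[...,0]<4)|(H[...,0]>174))&(H[...,1]>150)&(H[...,2]>80);b,A,c=biggest(m);print(n,A,c,box(b)[:2])
E
```

```text
t: 25.48
eef_pos: [0.6309, -0.1247, 0.2022]
eef_rot: [0.001, 0.908, 0.42, 0.002]
wrist_force: [-0.8, -0.2, -0.5]
finger_gap: 0.04
gripper_force: 0.0
x -0.0379 y -0.1059 Fu -0.66 Fv 0.51 Fz -0.51 gap 0.0400 t 25.48
1.2 wrist [[316.0, 181.1], [316.3, 266.7]] top [[487.1, 237.0], [515.4, 254.2]]
1.3 wrist [[316.0, 183.9], [316.3, 269.1]] top [[487.5, 238.4], [516.0, 257.0]]
1.4 wrist [[316.0, 186.0], [316.2, 269.7]] top [[487.6, 239.5], [516.0, 259.3]]
w 2123 [316.1851154  221.66368347] (((316.5, 221.5), (95.0, 23.0), 90.0), array([[305., 174.],
       [328., 174.],
       [328., 269.],
       [305., 269.]], dtype=float32))
t 306 [498.60130719 244.70588235] (((498.9000244140625, 244.7999725341797), (33.5163688659668, 9.74045467376709), 32.47119140625), array([[482.14706, 239.91174],
       [487.3765 , 231.69409],
       [515.65295, 249.6882 ],
       [510.42355, 257.90585]], dtype=float32))
```

View pics/w6.png

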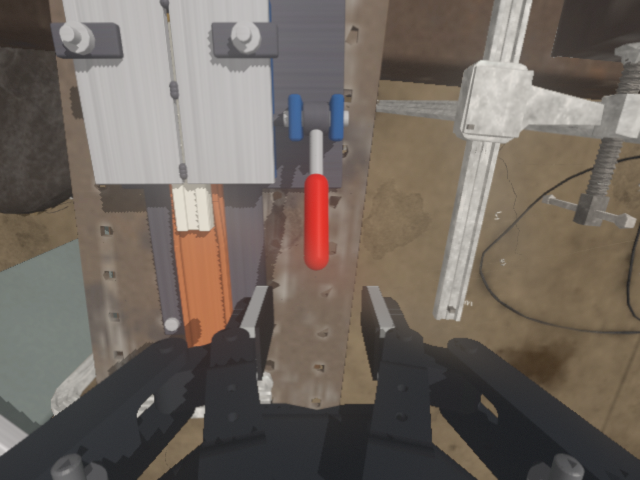

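The lever is over, with its red grip running from (316,174) to (316,269). The top view suggests it may be only about 1.2–1.3 rad, so I'll press it down to its limit with closed fingertips.

```bash
echo '[[[-0.08,0,0],0,0],[[-0.08,0,0.6],0,0],[[-0.08,0,1.4],0,0],[[-0.08,0,1.66],0,0],[[-0.08,0,1.66],0,0],[[-0.08,0,1.66],0,0]]' > rows.txt && python3 shift.py rows.txt>/dev/null; python3 f.py; python3 -c "
from h import *
rel()"; echo '[[[0,0,0.06],0,0],[[0,0,0.06],0,0]]' > rows.txt && python3 shift.py rows.txt>/dev/null; python3 f.py; echo '[[[0,0,0.06],0,0],[[0,0,0.06],0,0]]' > rows.txt && python3 shift.py rows.txt>/dev/null; python3 f.py;echo '[[[0,0,0.06],0,0],[[0,0,0.06],0,0]]' > rows.txt && python3 shift.py rows.txt>/dev/null; python3 f.py;  python3 -c "
from h import *
rel()"
```

```text
x -0.0420 y -0.1055 Fu 0.20 Fv 0.85 Fz -0.13 gap 0.0004 t 26.32
shift None turn None | now [ 0.628  -0.1275  0.1178] yaw 49.62 t 26.325 gap 0.00039875595506509226 F [-0.52  0.7  -0.13] g 0.0
x -0.0428 y -0.1051 Fu -0.09 Fv 0.37 Fz -0.27 gap 0.0002 t 26.57
x -0.0430 y -0.1053 Fu -0.95 Fv -0.91 Fz 2.33 gap 0.0001 t 26.82
x -0.0429 y -0.1055 Fu -1.77 Fv 0.70 Fz 7.30 gap -0.0001 t 27.07
shift None turn None | now [ 0.6274 -0.1283  0.1086] yaw 49.59 t 27.075 gap -0.000126908871977608 F [-1.68 -0.9   7.3 ] g 3.238314874470234
```

```bash
for i in 1; do echo '[[[0,0,0.04],0,0],[[0,0,0.06],0,0]]' > rows.txt && python3 shift.py rows.txt>/dev/null; done; python3 f.py; echo '[[[0,0,0.04],0,0],[[0,0,0.06],0,0]]' > rows.txt && python3 shift.py rows.txt>/dev/null; python3 f.py; python3 -c "
from h import *
rel()"
```

```text
x -0.0429 y -0.1057 Fu -7.17 Fv 6.03 Fz 25.51 gap -0.0001 t 27.32
x -0.0408 y -0.1066 Fu -3.73 Fv 4.36 Fz 28.50 gap -0.0002 t 27.57
shift None turn None | now [ 0.6296 -0.1273  0.1065] yaw 49.62 t 27.575 gap -0.00018832720535615928 F [-5.74e+00 -2.00e-02  2.85e+01] g 13.296472728252411
```

That is a firm limit at the height predicted for 1.4 rad. I'll retreat and check.

```bash
echo '[[[0,0,-0.2],0,0],[[0,0,-1],0,0],[[0,0,-2],0,0],[[0,0,-2.8],0,0],[[0,0,-2.8],0,0],[[0,0,-2.8],0,0]]' > rows.txt && python3 shift.py rows.txt>/dev/null; python3 f.py; python3 - <<'E'
from h import *
p=ctrl.camera_params('wrist')
im=ctrl.camera('wrist');cv2.imwrite('pics/w7.png',im[:,:,::-1]);t=ctrl.camera('top');cv2.imwrite('pics/t7.png',t[:,:,::-1])
O=np.array([.5747,-.0273]);a=np.radians(49.7);u=np.array([np.cos(a),np.sin(a)]);v=np.array([-u[1],u[0]])
for n,i in(('w',im),('t',t)):
  H=hsv(i);m=((H[...,0]<4)|(H[...,0]>174))&(H[...,1]>150)&(H[...,2]>80);b,A,c=biggest(m);print(n,A,c.round(1),box(b)[0])
# bar tail in the wrist view, at floor raised: underside .028, top .044
H=hsv(im);w=((H[...,1]<60)&(H[...,2]>130)).astype(np.uint8)
t0=proj('wrist',np.r_[O-.02*u,.044],p)[0];print('tail expected px',t0.round(1))
x,y=t0.astype(int);win=np.zeros_like(w);win[y-60:y+60,x-25:x+25]=1
W=np.argwhere(w&win)[:,::-1];X=plane('wrist',W,.044,p)[:,:2]-O
a_,b_=X@u,X@v;print('tail end jig x',np.percentile(a_,1).round(4),'y at tail',[ (np.percentile(b_[(a_>q)&(a_<q+.008)],2).round(4),np.percentile(b_[(a_>q)&(a_<q+.008)],98).round(4)) for q in(-.036,-.026,-.016)])
E
```

```text
x -0.0435 y -0.1045 Fu -0.46 Fv 0.36 Fz -0.53 gap 0.0000 t 28.32
w 1582 [318.7 205.4] ((319.0, 205.5), (81.0, 20.0), 90.0)
t 352 [500.8 248. ] ((500.828857421875, 248.0301971435547), (37.93043899536133, 9.585013389587402), 34.99202346801758)
tail expected px [205.2 191. ]
tail end jig x -0.0401 y at tail [(np.float64(-0.0184), np.float64(0.0121)), (np.float64(-0.0183), np.float64(0.0121)), (np.float64(-0.0183), np.float64(0.0121))]
```

```bash
python3 -c "
from rig import ctrl
print(ctrl.hand_in())"
```

```text
the job is handed in; nothing more can be done
None
```

The job is handed in, but I wasn't told the result: the bar went in until I felt it meet the end stop (7.7 N peak push), the lever is at its firm limit (about 1.4 rad), and the arm was clear at 28 s; that the bar bears on the plates follows from the lever, I did not measure it.

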